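# Change over the drive caddies on the indexed cooling rack

### The job

Change over the cooling rack: pull up the red spring knob, slide the blue carriage one notch away from the fan and let the knob snap home there, then take every finished drive caddy (white top) off its hook and stand it upright on the blue mat, and hang every caddy from the bench (orange, green or yellow top) on a hook of its own, bringing the window under its grip tab sideways over the hook's upturned tip and lowering it into the hook. When that is done, pull the knob again, slide the carriage back to the notch at the fan and let the knob snap home; leave the screw dish and the bottle where they are.

Things in the scene. Friction and masses are not known exactly. Their poses are not given: they have to be found in the camera images.
- carriage (a joint): Slide of the blue carriage along the rack's +y, away from the fan, in m. Notches at 0 (at the fan; start), 0.050 (loading) and 0.100 (spare, not used). About 1.5 N of friction with the plunger pulled; locked while the plunger is home, with 1.5 mm of play either way.
- plunger (a joint): Lift of the red spring knob on the carriage, in m: 0 = home in a notch, 0.016 = stop. Pulled straight up against a spring (3 N at rest, 7 N at the stop). Its pin clears the notches above 0.011; let go between notches it rests on the strip at about 0.010 and snaps to 0 when the carriage brings it within 4 mm of a notch.
- rack: Fixed rack; place and yaw vary. Origin on the bench under its rail, which runs along its y; +x points away from the robot. Foot plate 70 mm in x, y -220 to +270 mm; rail and strip reach z 160 mm. Black fan (not running) 80 mm wide, 25 thick, at x -97, y -192, top at z 110 mm. Hooks 97 mm in front (-x) of the rail, behind them a bar at x -18 to -26; free to the front and above.
- knob_grip (a point): Centre of the head of the red knob: round, upright, 22 mm across, 26 mm high, 206 mm above the bench when home. Below the head are 17 mm of neck and brass collar (18 mm across) above the blue carriage block. It sits over the rail and moves with carriage and plunger.
- hook0_seat (a point): Mid-seat of steel J-hook 0 (nearest the fan), on the axis of its rod (8 mm thick, z 150 mm); axes as the rack's. The level rod runs along y from its arm (y +25 mm, going back to the carriage) to y -25 mm, where the tip turns up, its top 16 mm above the rod's axis. Open only to -y, towards the fan. Hooks are 120 mm apart along y.
- hook1_seat (a point): Mid-seat of steel J-hook 1 (middle), on the axis of its rod (8 mm thick, z 150 mm); axes as the rack's. The level rod runs along y from its arm (y +25 mm, going back to the carriage) to y -25 mm, where the tip turns up, its top 16 mm above the rod's axis. Open only to -y, towards the fan. Hooks are 120 mm apart along y.
- hook2_seat (a point): Mid-seat of steel J-hook 2 (farthest from the fan), on the axis of its rod (8 mm thick, z 150 mm); axes as the rack's. The level rod runs along y from its arm (y +25 mm, going back to the carriage) to y -25 mm, where the tip turns up, its top 16 mm above the rod's axis. Open only to -y, towards the fan. Hooks are 120 mm apart along y.
- caddy0_tab (a point): Centre of the grip tab (24 mm in x, 10 in y, 40 high, top 30 mm clear) on a drive caddy with orange top, stands on the bench at first; None if absent. The caddy holds a solid state drive upright: 108 mm wide in x, foot 34 mm deep in y (50 mm in its last 16 mm at both ends), 172 mm high, 0.3 kg, alike from front and back, z up. The tab's centre is 156 mm above its flat underside.
- caddy0_eye (a point): Where the hook rod's axis lies when this orange caddy hangs: in the window 34 mm below the tab's centre, same axes. The window runs through along y, frame 8 mm thick; its roof is an upside-down V that centres the rod, sides 22 mm to left and right, floor 36 mm below the eye. To pass over a hook's tip the eye must be 13 to 31 mm above the rod's axis.
- caddy1_tab (a point): Centre of the grip tab (24 mm in x, 10 in y, 40 high, top 30 mm clear) on a drive caddy with green top, stands on the bench at first; None if absent. The caddy holds a solid state drive upright: 108 mm wide in x, foot 34 mm deep in y (50 mm in its last 16 mm at both ends), 172 mm high, 0.3 kg, alike from front and back, z up. The tab's centre is 156 mm above its flat underside.
- caddy1_eye (a point): Where the hook rod's axis lies when this green caddy hangs: in the window 34 mm below the tab's centre, same axes. The window runs through along y, frame 8 mm thick; its roof is an upside-down V that centres the rod, sides 22 mm to left and right, floor 36 mm below the eye. To pass over a hook's tip the eye must be 13 to 31 mm above the rod's axis.
- caddy2_tab (a point): Centre of the grip tab (24 mm in x, 10 in y, 40 high, top 30 mm clear) on a drive caddy with yellow top, stands on the bench at first; None if absent. The caddy holds a solid state drive upright: 108 mm wide in x, foot 34 mm deep in y (50 mm in its last 16 mm at both ends), 172 mm high, 0.3 kg, alike from front and back, z up. The tab's centre is 156 mm above its flat underside.
- caddy2_eye (a point): Where the hook rod's axis lies when this yellow caddy hangs: in the window 34 mm below the tab's centre, same axes. The window runs through along y, frame 8 mm thick; its roof is an upside-down V that centres the rod, sides 22 mm to left and right, floor 36 mm below the eye. To pass over a hook's tip the eye must be 13 to 31 mm above the rod's axis.
- done0_tab (a point): Centre of the grip tab (24 mm in x, 10 in y, 40 high, top 30 mm clear) on a drive caddy with white top, a finished one, hanging on hook 0 at first; None if absent. The caddy holds a solid state drive upright: 108 mm wide in x, foot 34 mm deep in y (50 mm in its last 16 mm at both ends), 172 mm high, 0.3 kg, alike from front and back, z up. The tab's centre is 156 mm above its flat underside.
- done0_eye (a point): Where the hook rod's axis lies when this white caddy hangs: in the window 34 mm below the tab's centre, same axes. The window runs through along y, frame 8 mm thick; its roof is an upside-down V that centres the rod, sides 22 mm to left and right, floor 36 mm below the eye. To pass over a hook's tip the eye must be 13 to 31 mm above the rod's axis.
- done1_tab (a point): Centre of the grip tab (24 mm in x, 10 in y, 40 high, top 30 mm clear) on a drive caddy with white top, a finished one, hanging on hook 1 at first; None if absent. The caddy holds a solid state drive upright: 108 mm wide in x, foot 34 mm deep in y (50 mm in its last 16 mm at both ends), 172 mm high, 0.3 kg, alike from front and back, z up. The tab's centre is 156 mm above its flat underside.
- done1_eye (a point): Where the hook rod's axis lies when this white caddy hangs: in the window 34 mm below the tab's centre, same axes. The window runs through along y, frame 8 mm thick; its roof is an upside-down V that centres the rod, sides 22 mm to left and right, floor 36 mm below the eye. To pass over a hook's tip the eye must be 13 to 31 mm above the rod's axis.
- done2_tab (a point): Centre of the grip tab (24 mm in x, 10 in y, 40 high, top 30 mm clear) on a drive caddy with white top, a finished one, hanging on hook 2 at first; None if absent. The caddy holds a solid state drive upright: 108 mm wide in x, foot 34 mm deep in y (50 mm in its last 16 mm at both ends), 172 mm high, 0.3 kg, alike from front and back, z up. The tab's centre is 156 mm above its flat underside.
- done2_eye (a point): Where the hook rod's axis lies when this white caddy hangs: in the window 34 mm below the tab's centre, same axes. The window runs through along y, frame 8 mm thick; its roof is an upside-down V that centres the rod, sides 22 mm to left and right, floor 36 mm below the eye. To pass over a hook's tip the eye must be 13 to 31 mm above the rod's axis.
- mat: Flat blue mat on the bench, fixed, 140 mm in its x, 240 mm in its y, 4 mm thick, with room for two caddies side by side (60 mm either side of the centre in y). Origin at the centre of its underside.
- screw_dish: Bystander: pressed steel dish of screws, 85 mm across, 18 mm high; origin at its underside.
- solvent_bottle: Bystander: white bottle with blue neck, 65 mm across, 124 mm high; origin at its underside.

How it is judged:
By the outcome, as a careful person would: the job done as asked, in the order asked, and still so for the second after the job is handed in, with the robot touching nothing.
Of done0, done1, done2 only 1 to 2 are there at a start; the rules pass over those that are not, and their reading is None.
Of caddy0, caddy1, caddy2 only 2 to 3 are there at a start; the rules pass over those that are not, and their reading is None.
At some moment in a run one of caddy0, caddy1, caddy2 may be knocked a few centimetres aside while the robot is not near it.
It also fails if it takes over 210 s, if anything falls off the work surface, if the arm or the gripper's body presses on something with over 40 N, if the wrist force passes 120 N, or if a joint passes its speed limit or range.

### The arm

A 6-joint arm with a two-finger parallel gripper is mounted at the origin on a cart in front of the work surface, level with it; the furniture and walls round the work are solid. World frame = base frame: x ahead of the robot, y to its left, z up, the work surface at z = 0. Lengths are in m, angles in rad, forces in N, time in s.
With the tool pointing down it reaches from about 0.375 to 0.9 m from the base axis. Payload 3.1 kg.
Tool frame: the origin (TCP) lies between the finger pads; the fingertips stand 17 mm ahead of it and the grasp point (between the pads) lies 2 mm behind it (robot.nose_length is the distance from the TCP to the fingertips, in m); z points along the fingers, y is the line along which they close (so a half turn about z gives the same grasp; the last joint's range is limited). The gripper opens to 87 mm and grips with 3 to 60 N. Pads are 19 mm wide; open, the fingers measure 117 mm over their backs; the gripper's body (75 mm by 190 mm) begins 51 mm behind the grasp point.
Start: joints at [-1.526, 0.527, 1.433, -0, 1.181, -0.178], TCP at [0.139, -0.609, 0.24] pointing down, gripper open.
Joint ranges: [-3.08, 3.08], [-0.75, 2.2], [0.22, 2.44], [-1.43, 4.57], [0, 2.65], [-2.85, 2.85]. Speed limits (rad/s): [2.79, 2.79, 3.14, 3.14, 3.14, 3.14].

### API

Orientations are given as a unit quaternion [x, y, z, w].
In Python, from rig import robot, cams gives the robot as it stands.
- The arm moves only by the shell command python3 -m pendant 'ROWS' [FORCE]. ROWS is JSON, a list of rows, each an object with "jaw": the opening, from 0 (shut) to 1 (fully open); "linear": the shift along the tool's x, y, z in cm, a list of three; "twist": the turn about the tool's z in degrees. A call has 1 to 12 rows; each row shifts and turns the commanded pose from where the row before left it, along the tool's axes as they then stand; what a row does not reach is not made up. A row lasts 1/12 s, in which the tool goes at most 41.7 mm and 7.16 degrees, less where a joint would pass 70% of its speed; a pose out of reach is approached as far as the arm can. A call is refused whole if a number of a shift passes 4.17 or a number of a turn 7.16, either way. A call with a gripper value outside its range is refused whole. The fingers move at their own pace and stop on an object; FORCE is the grip in N (left out, the last holds). Time passes only in rows, so rows that do not move let the fingers close. It gives the time, the measured TCP pose, the force, the opening and the grip force at its end, in the units of the state.
- robot.get_obs(): the state, without advancing time (a new reading comes with each control period).
- cams.camera(name): name is "scene" or "top" or "wrist"; returns a dict with "color" (480x640x3 uint8, blue, green, red), "depth" (480x640 float32, m along the optical axis (not along the pixel's ray), 0 where there is no reading), "fov_y" (degrees; the focal length in pixels is half the picture's height over the tangent of half this angle, whatever the lens; pixels are square), "cx", "cy" (the principal point, pixels), "k1" (the pictures are not rectified: a ray, as slopes to the right and down, at radius r is drawn at 1 + k1 r^2 times it, then the intrinsics apply), "view" (4x4, takes a point from world to camera coordinates). Camera axes: x right, y down, z forward; pixel columns grow to the right and rows downward; lengths in m; the calibration is good to about 2 mm. A picture is of the moment at which its call begins.
- robot.hand_in(): hands the job in; it is judged then, once.
The state is a dict: "time": time; "q": joint angles; "joint_velocities": joint speeds; "joint_torque": joint torques, N m; "position": TCP position; "tool_rot": TCP orientation; "ft_force": force on the tool from outside, world axes, zero at the start; "moment": the same for the moment, N m; "grip_width": finger opening in m; "grip_force": force on a finger pad.
Only numpy, scipy, OpenCV 4.12 (cv2) and the standard library are available. Lean on these libraries where they do the work, as an engineer would, in place of code of your own. Each camera call takes 0.05 s, during which the arm holds its last target. There are 200 camera calls.

## Working session

There is one attempt and no reset: what is moved stays moved. The work goes in short steps, Python scripts to look and compute and a shell command to move; the robot and the scene stay as the last step left them, time stands still between calls to the robot, and variables do not carry over. Pictures are saved under pics/ and viewed, at most 14 in all, crops included, and the job is handed in when it is done.

```bash
ls; mkdir -p pics
cat > h.py <<'E'
import numpy as np,cv2
from rig import robot,cams
def pts(c):
    f=240/np.tan(np.radians(c['fov_y'])/2)
    K=np.array([[f,0,c['cx']],[0,f,c['cy']],[0,0,1]])
    u,v=np.meshgrid(np.arange(640.),np.arange(480.))
    r=cv2.undistortPoints(np.stack([u,v],-1).reshape(-1,1,2),K,np.array([c['k1'],0,0,0,0.])).reshape(480,640,2)
    d=c['depth'];P=np.dstack([r*d[...,None],d,np.ones_like(d)])
    W=P@np.linalg.inv(np.array(c['view'])).T
    W=W[...,:3];W[d==0]=np.nan
    return W
def shot(n,fn):
    c=cams.camera(n);cv2.imwrite('pics/'+fn,c['color']);W=pts(c);np.save(f'/tmp/{n}.npy',W);np.save(f'/tmp/{n}_c.npy',c['color']);return c['color'],W
E
python3 - <<'E'
from h import *
shot('scene','s0.png');shot('top','t0.png');o=robot.get_obs();print({k:np.round(v,3) for k,v in o.items()})
E
```

```text
pics
{'time': np.float64(0.1), 'q': array([-1.525,  0.528,  1.434,  0.   ,  1.181, -0.179]), 'joint_velocities': array([ 0.001, -0.002, -0.002,  0.   , -0.   , -0.001]), 'joint_torque': array([  0.   , -44.099, -17.715,   0.064,   0.053,  -0.   ]), 'position': array([ 0.139, -0.609,  0.239]), 'tool_rot': array([ 0.994,  0.112,  0.   , -0.001]), 'ft_force': array([-0.029,  0.36 ,  0.179]), 'moment': array([-0.056,  0.027, -0.008]), 'grip_force': np.float64(0.0), 'grip_width': np.float64(0.087)}
```

View pics/s0.png

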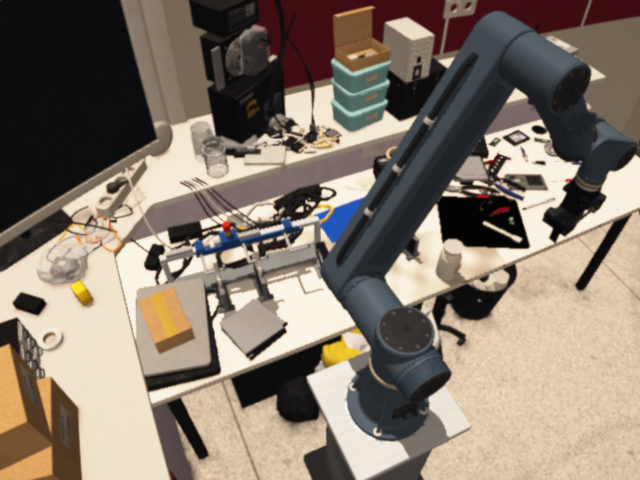

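View pics/t0.png

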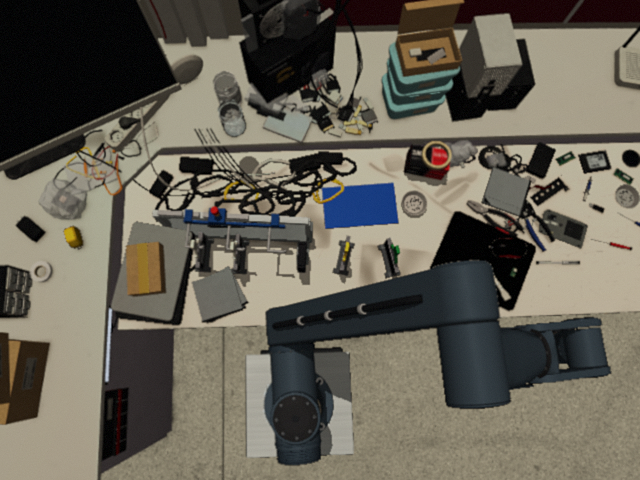

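Run:
```python
from h import *
c=np.load('/tmp/top_c.npy');W=np.load('/tmp/top.npy')
cv2.imwrite('pics/t0c.png',cv2.resize(c[170:320,140:440],(800,400),interpolation=cv2.INTER_CUBIC))
hsv=cv2.cvtColor(c,cv2.COLOR_BGR2HSV)
def rep(n,m):
    m=m&np.isfinite(W[...,2]);v,u=np.nonzero(m);P=W[m]
    print(n,len(P),np.round(np.median(P,0),4) if len(P) else '',np.round(P.min(0),3) if len(P) else '',np.round(P.max(0),3) if len(P) else '')
H,S,V=hsv[...,0],hsv[...,1],hsv[...,2]
z=W[...,2]
roi=np.zeros(z.shape,bool);roi[170:320,140:440]=1
rep('red',roi&((H<6)|(H>174))&(S>150)&(z>.15)&(np.arange(640)<300))
rep('mat',roi&(H>105)&(H<125)&(S>150)&(z<.03))
rep('blue',roi&(H>100)&(H<125)&(S>130)&(z>.1))
rep('yel',roi&(H>20)&(H<34)&(S>120)&(z>.1))
rep('grn',roi&(H>45)&(H<85)&(S>100)&(z>.1))
rep('org',roi&(H>6)&(H<19)&(S>150)&(z>.1))
# mat fit
m=(roi&(H>105)&(H<125)&(S>150)&(z<.03));print(cv2.minAreaRect(W[m][:,:2].astype(np.float32)))
m=(roi&(H>100)&(H<125)&(S>130)&(z>.1));print(cv2.minAreaRect(W[m][:,:2].astype(np.float32)))
v=cv2.normalize(np.nan_to_num(np.clip(z,0,.22)),None,0,255,cv2.NORM_MINMAX).astype(np.uint8)
cv2.imwrite('pics/t0z.png',cv2.resize(v[170:320,140:440],(800,400),interpolation=0))
```

```text
red 48 [0.5498 0.2187 0.2162] [0.541 0.21  0.188] [0.563 0.228 0.223]
mat 2729 [ 0.6109 -0.2203  0.0038] [ 0.415 -0.459 -0.008] [0.749 0.418 0.03 ]
blue 586 [0.5312 0.2028 0.1657] [0.509 0.025 0.144] [0.569 0.317 0.182]
yel 354 [0.4277 0.4445 0.1128] [ 0.336 -0.165  0.102] [0.486 0.462 0.178]
grn 75 [ 0.4275 -0.2972  0.1509] [ 0.219 -0.305  0.104] [ 0.459 -0.109  0.75 ]
org 64 [0.4061 0.402  0.1103] [ 0.221 -0.164  0.1  ] [0.548 0.445 0.707]
((0.5835790634155273, -0.021872490644454956), (0.8933717608451843, 0.2750440239906311), 85.95519256591797)
((0.5420219898223877, 0.16954609751701355), (0.2940608561038971, 0.04251714050769806), 85.07772827148438)
```

View pics/t0c.png

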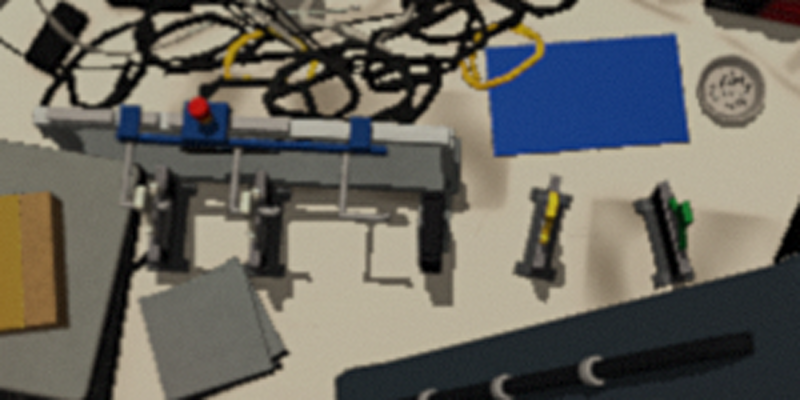

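View pics/t0z.png

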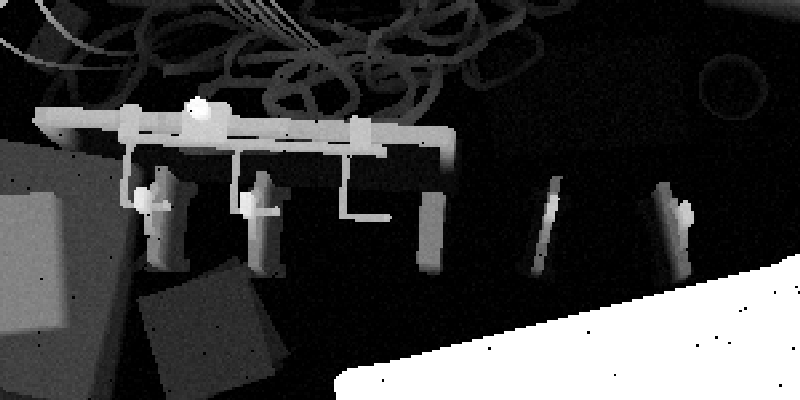

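Run:
```python
from h import *
c=np.load('/tmp/top_c.npy');W=np.load('/tmp/top.npy')
hsv=cv2.cvtColor(c,cv2.COLOR_BGR2HSV);H,S,V=hsv[...,0],hsv[...,1],hsv[...,2];z=W[...,2];x=W[...,0];y=W[...,1]
U,Vv=np.meshgrid(np.arange(640),np.arange(480))
m=(z>.145)&(z<.166)&(x>.5)&(x<.58)&(y>-.05)&(y<.4)&(V>110)&(S<90)
P=W[m];d=cv2.fitLine(P[:,:2].astype(np.float32),cv2.DIST_HUBER,0,.001,.001).ravel();print('rail',len(P),d,np.degrees(np.arctan2(-d[0],d[1])),P[:,1].min(),P[:,1].max())
m=(z>.1455)&(z<.163)&(x<.485)&(x>.40)&(y>-.0)&(y<.36)
for a,b in((.2,.36),(.1,.2),(0,.1)):
    P=W[m&(y>a)&(y<b)];print('hook',len(P),np.round(P.min(0),3),np.round(P.max(0),3),np.round(P.mean(0),3))
P=W[(z>.165)&(x<.49)&(x>.38)&(y>0)&(y<.36)]
for a,b in((.2,.36),(.1,.2)):
    Q=P[(P[:,1]>a)&(P[:,1]<b)];print('tab',len(Q),np.round(Q.min(0),3),np.round(Q.max(0),3),np.round(np.median(Q,0),3))
for a,b in((-.2,-.1),(-.35,-.25)):
    Q=W[(z>.1)&(z<.2)&(x>.33)&(x<.52)&(y>a)&(y<b)];r=cv2.minAreaRect(Q[:,:2].astype(np.float32));T=Q[Q[:,2]>.168];print('bench',len(Q),r,len(T),np.round(T.mean(0),4),T.min(0),T.max(0))
Q=W[(z>.21)&(z<.23)&(x>.52)&(x<.58)&(y>.19)&(y<.25)];print('knob',len(Q),Q.mean(0),Q.min(0),Q.max(0))
m=(H>105)&(H<125)&(S>150)&(z<.02)&(U>315)&(U<405)&(Vv>180)&(Vv<235);print('mat',cv2.minAreaRect(W[m][:,:2].astype(np.float32)))
```

```text
rail 633 [0.07970151 0.9968188  0.54195577 0.09327403] -4.571409 -0.046441533926383644 0.399062937538851
hook 65 [0.442 0.26  0.146] [0.484 0.315 0.163] [0.463 0.292 0.153]
hook 80 [0.43  0.141 0.146] [0.484 0.195 0.162] [0.455 0.175 0.153]
hook 87 [0.434 0.02  0.147] [0.485 0.076 0.162] [0.45  0.057 0.153]
tab 61 [0.448 0.261 0.166] [0.471 0.29  0.204] [0.458 0.281 0.195]
tab 51 [0.438 0.146 0.166] [0.461 0.178 0.206] [0.449 0.17  0.196]
bench 62 ((0.4422634541988373, -0.15449924767017365), (0.009896166622638702, 0.058677054941654205), 75.0728530883789) 27 [ 0.4415 -0.1546  0.1722] [ 0.42966698 -0.16156754  0.16838243] [ 0.45287628 -0.14918446  0.17758119]
bench 98 ((0.43096616864204407, -0.2997186779975891), (0.058075860142707825, 0.01278648991137743), 12.900906562805176) 27 [ 0.4311 -0.2986  0.1717] [ 0.41923946 -0.30463259  0.16824686] [ 0.44284145 -0.29264067  0.17720474]
knob 47 [0.55152431 0.21994028 0.21678615] [0.54187801 0.21046501 0.21119442] [0.56325485 0.23091074 0.2225932 ]
mat ((0.6150050163269043, -0.21670018136501312), (0.13742251694202423, 0.23518601059913635), 2.5840988159179688)
```

```bash
python3 -m pendant '[{"jaw":1,"linear":[1,-3,0],"twist":3},{"jaw":1,"linear":[1.5,-3.8,-1],"twist":4},{"jaw":1,"linear":[1.5,-3.8,-1],"twist":4},{"jaw":1,"linear":[1.5,-3.8,-1],"twist":4},{"jaw":1,"linear":[1.5,-3.8,-1],"twist":3},{"jaw":1,"linear":[1.5,-3.8,-1]},{"jaw":1,"linear":[1.5,-3.8,-1]},{"jaw":1,"linear":[1.5,-3.8,-1]},{"jaw":1,"linear":[1.5,-3.8,-1]},{"jaw":1,"linear":[1.5,-3.8,0]},{"jaw":1,"linear":[1.5,-3.8,0]},{"jaw":1,"linear":[1.5,-3.8,0]}]'
```

```text
invalid input
```

```bash
python3 -m pendant '[{"jaw":1,"linear":[4,0,-2],"twist":5.8},{"jaw":1,"linear":[4,0,-2],"twist":5.8},{"jaw":1,"linear":[4,0,-2],"twist":5.9},{"jaw":1,"linear":[2,-3.6,0],"twist":0},{"jaw":1,"linear":[2,-3.6,0],"twist":0},{"jaw":1,"linear":[2,-3.6,0],"twist":0},{"jaw":1,"linear":[2,-3.6,0],"twist":0},{"jaw":1,"linear":[2,-3.6,0],"twist":0},{"jaw":1,"linear":[2,-3.6,0],"twist":0},{"jaw":1,"linear":[1,-4,0],"twist":0},{"jaw":1,"linear":[1,-4,0],"twist":0},{"jaw":1,"linear":[0,-4,0],"twist":0}]' 20
```

```text
time: 1.1
position: [0.4176, -0.2705, 0.2952]
tool_rot: [0.999, -0.041, 0.001, -0.0]
ft_force: [0.0, 0.3, 0.6]
grip_width: 0.087
grip_force: 0.0
```

```bash
python3 -m pendant '[{"jaw":1,"linear":[0.8,-4.1,0],"twist":0},{"jaw":1,"linear":[0.8,-4.1,0],"twist":0},{"jaw":1,"linear":[0.8,-4.1,0],"twist":0},{"jaw":1,"linear":[0.8,-4.1,0],"twist":0},{"jaw":1,"linear":[0.8,-4.1,0],"twist":0},{"jaw":1,"linear":[0.8,-4.1,0],"twist":0},{"jaw":1,"linear":[0.8,-4.1,0],"twist":0},{"jaw":1,"linear":[0.8,-4.1,0],"twist":0},{"jaw":1,"linear":[0.8,-4.1,0],"twist":0},{"jaw":1,"linear":[0.8,-4.1,0],"twist":0},{"jaw":1,"linear":[0.8,-4.1,0],"twist":0},{"jaw":1,"linear":[0.6,-4.1,0],"twist":0}]'
python3 - <<'E'
from h import *
shot('wrist','w1.png');shot('top','t1.png');c=np.load('/tmp/wrist_c.npy');t=np.load('/tmp/top_c.npy')[170:330,240:560]
cv2.imwrite('pics/c1.png',np.vstack([cv2.resize(c,(400,300)),cv2.resize(t,(400,200))]))
W=np.load('/tmp/wrist.npy');z=W[...,2];hsv=cv2.cvtColor(c,cv2.COLOR_BGR2HSV);H,S=hsv[...,0],hsv[...,1]
m=((H<6)|(H>174))&(S>130)&(z>.20)&(z<.235);P=W[m];print(len(P),np.median(P,0),P.min(0),P.max(0))
print(robot.get_obs()['position'],robot.get_obs()['tool_rot'])
E
```

```text
time: 2.1
position: [0.5498, 0.2114, 0.295]
tool_rot: [0.999, -0.041, -0.0, 0.0]
ft_force: [1.8, -0.8, -0.7]
grip_width: 0.0867
grip_force: 0.0
960 [0.55419321 0.22064908 0.21756414] [0.54174954 0.21065406 0.20005421] [0.56302851 0.23144724 0.21973674]
[0.55021531 0.21495891 0.29486554] [ 9.99295609e-01 -3.75008895e-02  3.77551329e-04 -1.35181192e-03]
```

View pics/c1.png

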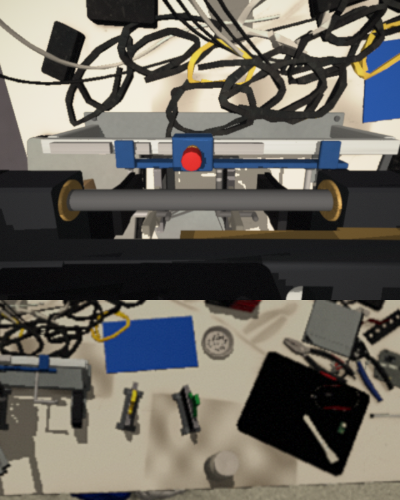

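```bash
python3 -m pendant '[{"jaw":0.8,"linear":[0.2,-0.6,2],"twist":0},{"jaw":0.7,"linear":[0,0,2.5],"twist":0},{"jaw":0.7,"linear":[0,0,2],"twist":0},{"jaw":0.7,"linear":[0,0,1.2],"twist":0},{"jaw":0.7,"linear":[0,0,1.2],"twist":0},{"jaw":0.7,"linear":[0,0,0],"twist":0},{"jaw":0,"linear":[0,0,0],"twist":0},{"jaw":0,"linear":[0,0,0],"twist":0},{"jaw":0,"linear":[0,0,0],"twist":0},{"jaw":0,"linear":[0,0,0],"twist":0},{"jaw":0,"linear":[0,0,0],"twist":0},{"jaw":0,"linear":[0,0,0],"twist":0}]' 35
```

```text
time: 3.2
position: [0.5526, 0.2162, 0.2071]
tool_rot: [0.999, -0.041, 0.001, -0.001]
ft_force: [0.6, 10.1, -0.3]
grip_width: 0.0285
grip_force: 4.8
```

```bash
python3 -m pendant '[{"jaw":0,"linear":[0,0,0],"twist":0},{"jaw":0,"linear":[0,0,0],"twist":0},{"jaw":0,"linear":[0,0,0],"twist":0},{"jaw":0,"linear":[0,0,0],"twist":0}]' 35; python3 -c "
from h import *
o=robot.get_obs();print(o['position'],o['ft_force'],o['moment'])"
```

```text
time: 3.53
position: [0.5529, 0.2196, 0.2071]
tool_rot: [0.999, -0.041, 0.001, -0.005]
ft_force: [0.7, 12.1, -0.5]
grip_width: 0.0212
grip_force: 35.0
[0.55287574 0.21962801 0.20711666] [ 0.67072514 12.05345455 -0.4940095 ] [ 2.00182224 -0.0858917  -0.03486762]
```

```bash
python3 -m pendant '[{"jaw":0,"linear":[0,-0.15,0],"twist":0},{"jaw":0,"linear":[0,0,-0.5],"twist":0},{"jaw":0,"linear":[0,0,-0.5],"twist":0},{"jaw":0,"linear":[0,0,-0.5],"twist":0},{"jaw":0,"linear":[0,0,0],"twist":0},{"jaw":0,"linear":[0,0,0],"twist":0},{"jaw":0,"linear":[0,0,0],"twist":0}]' 40
```

```text
time: 4.12
position: [0.5528, 0.2197, 0.2208]
tool_rot: [0.999, -0.041, 0.001, -0.003]
ft_force: [2.4, 8.5, -6.9]
grip_width: 0.0207
grip_force: 40.0
```

```bash
python3 -m pendant '[{"jaw":0,"linear":[0,-0.5,0],"twist":0},{"jaw":0,"linear":[0,-1,0],"twist":0},{"jaw":0,"linear":[0,-1,0],"twist":0},{"jaw":0,"linear":[0,-1,0],"twist":0},{"jaw":0,"linear":[0,-1,0],"twist":0},{"jaw":0,"linear":[0,-0.5,0],"twist":0},{"jaw":0,"linear":[0,0,0],"twist":0},{"jaw":0,"linear":[0,0,0],"twist":0},{"jaw":0,"linear":[0,0,0],"twist":0}]' 40
```

```text
time: 4.87
position: [0.5568, 0.2673, 0.2216]
tool_rot: [0.999, -0.041, 0.001, -0.001]
ft_force: [4.1, 2.0, -6.4]
grip_width: 0.0212
grip_force: 40.0
```

```bash
python3 -m pendant '[{"jaw":0,"linear":[0,-0.2,0],"twist":0},{"jaw":0,"linear":[0,0,0],"twist":0},{"jaw":0,"linear":[0,0,0.7],"twist":0},{"jaw":0,"linear":[0,0,0.8],"twist":0},{"jaw":0,"linear":[0,0,0],"twist":0},{"jaw":0,"linear":[0,0,0],"twist":0},{"jaw":0,"linear":[0,0,0],"twist":0}]' 30
```

```text
time: 5.45
position: [0.5568, 0.2684, 0.2065]
tool_rot: [0.999, -0.041, 0.0, -0.0]
ft_force: [2.7, -1.3, -1.9]
grip_width: 0.0213
grip_force: 30.0
```

```bash
python3 -m pendant '[{"jaw":0.5,"linear":[0,0,0],"twist":0},{"jaw":0.5,"linear":[0,0,0],"twist":0},{"jaw":0.5,"linear":[0,0,0],"twist":0},{"jaw":0.5,"linear":[0,0,-3],"twist":0},{"jaw":0.5,"linear":[0,0,-3.5],"twist":0},{"jaw":0.6,"linear":[-2,1.0,-3.5],"twist":0},{"jaw":0.6,"linear":[-2.5,1.5,0],"twist":0},{"jaw":0.6,"linear":[-2.5,1.5,0],"twist":0},{"jaw":0.6,"linear":[-2,1.2,0],"twist":0},{"jaw":0.6,"linear":[-1,0.5,0],"twist":0},{"jaw":0.6,"linear":[0,0,0],"twist":0},{"jaw":0.6,"linear":[0,0,0],"twist":0}]'
cat >> h.py <<'E'
def wr(zlo,zhi,r=.06,big=None):
    c=cams.camera('wrist');W=pts(c);z=W[...,2];o=robot.get_obs();p=o['position']
    q=o['tool_rot'];tx=np.array([q[0]**2-q[1]**2,2*q[0]*q[1]]);ty=np.array([tx[1],-tx[0]])
    m=(z>zlo)&(z<zhi)&(np.hypot(W[...,0]-p[0],W[...,1]-p[1])<r)
    n,l,s,_=cv2.connectedComponentsWithStats(m.astype(np.uint8))
    print('tcp',np.round(p,4),'yaw',np.degrees(np.arctan2(tx[1],tx[0])))
    for i in range(1,n):
        if s[i,4]<60: continue
        P=W[l==i];rc=cv2.minAreaRect(P[:,:2].astype(np.float32));d=np.array(rc[0])-p[:2]
        print(s[i,4],np.round(P.min(0),4),np.round(P.max(0),4),'rect',np.round(rc[0],4),np.round(rc[1],4),round(rc[2],1),'tool dx,dy cm',np.round([d@tx*100,d@ty*100],2))
    return c['color'],W
E
python3 - <<'E'
from h import *
c,W=wr(.192,.212,.08);cv2.imwrite('pics/w2.png',c)
E
```

```text
time: 6.45
position: [0.452, 0.2199, 0.3069]
tool_rot: [0.999, -0.041, 0.0, -0.0]
ft_force: [-0.1, 0.3, 0.2]
grip_width: 0.0519
grip_force: 0.0
tcp [0.4529 0.2201 0.3069] yaw -4.67609740292244
462 [0.4426 0.214  0.1921] [0.4667 0.2251 0.2016] rect [0.4546 0.2196] [0.0095 0.0242] 85.4 tool dx,dy cm [0.18 0.04]
```

```bash
python3 -m pendant '[{"jaw":0.6,"linear":[0.15,0.05,3],"twist":0},{"jaw":0.6,"linear":[0,0,3],"twist":0},{"jaw":0.6,"linear":[0,0,2.5],"twist":0},{"jaw":0.6,"linear":[0,0,1.5],"twist":0},{"jaw":0.6,"linear":[0,0,1.4],"twist":0},{"jaw":0.6,"linear":[0,0,0],"twist":0},{"jaw":0,"linear":[0,0,0],"twist":0},{"jaw":0,"linear":[0,0,0],"twist":0},{"jaw":0,"linear":[0,0,0],"twist":0},{"jaw":0,"linear":[0,0,0],"twist":0},{"jaw":0,"linear":[0,0,0],"twist":0},{"jaw":0,"linear":[0,0,0],"twist":0}]' 25
python3 -m pendant '[{"jaw":0,"linear":[0,0,0],"twist":0},{"jaw":0,"linear":[0,0,0],"twist":0},{"jaw":0,"linear":[0,0,0],"twist":0}]' 25
```

```text
time: 7.5
position: [0.454, 0.2192, 0.1931]
tool_rot: [0.999, -0.041, 0.001, -0.0]
ft_force: [-0.2, 0.4, 0.2]
grip_width: 0.0203
grip_force: 0.0
time: 7.75
position: [0.4539, 0.2194, 0.1928]
tool_rot: [0.999, -0.041, 0.0, -0.0]
ft_force: [-0.4, 0.8, 1.7]
grip_width: 0.0099
grip_force: 25.0
```

```bash
python3 -m pendant '[{"jaw":0,"linear":[0,0,-0.7],"twist":0},{"jaw":0,"linear":[0,0,-0.8],"twist":0},{"jaw":0,"linear":[0,0,-0.7],"twist":0},{"jaw":0,"linear":[0,0,0],"twist":0},{"jaw":0,"linear":[0,0,0],"twist":0},{"jaw":0,"linear":[0,0.6,0],"twist":0},{"jaw":0,"linear":[0,1,0],"twist":0},{"jaw":0,"linear":[0,1.2,0],"twist":0},{"jaw":0,"linear":[0,1.2,0],"twist":0},{"jaw":0,"linear":[0,1,0],"twist":0},{"jaw":0,"linear":[0,0.5,0],"twist":0},{"jaw":0,"linear":[0,0,0],"twist":0}]' 25
```

```text
time: 8.75
position: [0.4491, 0.1628, 0.2144]
tool_rot: [0.999, -0.042, -0.0, 0.0]
ft_force: [-0.4, 1.2, -3.6]
grip_width: 0.0099
grip_force: 25.0
```

```bash
python3 -m pendant '[{"jaw":0,"linear":[0,0,-3],"twist":0},{"jaw":0,"linear":[0,0,-4],"twist":0},{"jaw":0,"linear":[0,0,-4],"twist":0},{"jaw":0,"linear":[0.5,1,-4],"twist":0},{"jaw":0,"linear":[1,2,-1],"twist":0},{"jaw":0,"linear":[1.5,3,0],"twist":0},{"jaw":0,"linear":[1.5,3,0],"twist":0},{"jaw":0,"linear":[1.5,3,0],"twist":0},{"jaw":0,"linear":[1.5,3,0],"twist":0},{"jaw":0,"linear":[1.5,3,0],"twist":0},{"jaw":0,"linear":[1.5,3,0],"twist":0},{"jaw":0,"linear":[1.5,3,0],"twist":0}]' 25
```

```text
time: 9.75
position: [0.5495, -0.086, 0.3742]
tool_rot: [0.999, -0.041, -0.0, -0.0]
ft_force: [0.6, 0.5, -4.2]
grip_width: 0.0102
grip_force: 25.0
```

```bash
python3 -m pendant '[{"jaw":0,"linear":[1.4,3.1,0],"twist":0},{"jaw":0,"linear":[1.4,3.1,0],"twist":0},{"jaw":0,"linear":[1.4,3.1,0],"twist":0},{"jaw":0,"linear":[1.4,3.1,0],"twist":0},{"jaw":0,"linear":[1.4,3.1,0],"twist":0},{"jaw":0,"linear":[1.4,3.0,0],"twist":0},{"jaw":0,"linear":[0,0,1],"twist":-3.6},{"jaw":0,"linear":[0,0,3],"twist":-3.6},{"jaw":0,"linear":[0,0,4],"twist":0},{"jaw":0,"linear":[0,0,4],"twist":0},{"jaw":0,"linear":[0,0,4],"twist":0},{"jaw":0,"linear":[0,0,2],"twist":0}]' 25
```

```text
time: 10.75
position: [0.6148, -0.2738, 0.1882]
tool_rot: [1.0, 0.022, -0.004, -0.003]
ft_force: [-1.6, 2.5, -5.2]
grip_width: 0.0094
grip_force: 25.0
```

```bash
python3 -m pendant '[{"jaw":0,"linear":[0,0,0.6],"twist":0},{"jaw":0,"linear":[0,0,0.5],"twist":0},{"jaw":0,"linear":[0,0,0.4],"twist":0},{"jaw":0,"linear":[0,0,0.2],"twist":0},{"jaw":0,"linear":[0,0,0],"twist":0},{"jaw":0,"linear":[0,0,0],"twist":0}]' 25
```

```text
time: 11.25
position: [0.6187, -0.2764, 0.1792]
tool_rot: [1.0, 0.022, 0.001, 0.001]
ft_force: [0.3, 0.2, -3.7]
grip_width: 0.0096
grip_force: 25.0
```

```bash
python3 -m pendant '[{"jaw":0,"linear":[0,0,0.3],"twist":0},{"jaw":0,"linear":[0,0,0.3],"twist":0},{"jaw":0,"linear":[0,0,0.2],"twist":0},{"jaw":0,"linear":[0,0,0],"twist":0},{"jaw":0,"linear":[0,0,0],"twist":0}]' 25
```

```text
time: 11.67
position: [0.6181, -0.276, 0.1696]
tool_rot: [1.0, 0.022, 0.0, 0.0]
ft_force: [0.4, 0.7, -2.9]
grip_width: 0.0099
grip_force: 25.0
```

```bash
python3 -m pendant '[{"jaw":0,"linear":[0,0,0.15],"twist":0},{"jaw":0,"linear":[0,0,0],"twist":0},{"jaw":0,"linear":[0,0,0],"twist":0}]' 25
```

```text
time: 11.92
position: [0.6188, -0.2761, 0.1693]
tool_rot: [1.0, 0.022, 0.001, 0.001]
ft_force: [1.1, 1.6, 5.0]
grip_width: 0.0098
grip_force: 25.0
```

```bash
python3 -m pendant '[{"jaw":0.5,"linear":[0,0,0],"twist":0},{"jaw":0.5,"linear":[0,0,0],"twist":0},{"jaw":0.5,"linear":[0,0,0],"twist":0},{"jaw":0.5,"linear":[0,0,-2],"twist":0},{"jaw":0.5,"linear":[0,0,-3.5],"twist":0},{"jaw":0.5,"linear":[0,0,-4],"twist":3.6},{"jaw":0.6,"linear":[0,-1,-3.5],"twist":3.6},{"jaw":0.6,"linear":[-1,-3.5,0],"twist":0},{"jaw":0.6,"linear":[-1.5,-4,0],"twist":0},{"jaw":0.6,"linear":[-1.5,-4,0],"twist":0},{"jaw":0.6,"linear":[-1.5,-4,0],"twist":0},{"jaw":0.6,"linear":[-1.5,-4,0],"twist":0}]'
```

```text
time: 12.92
position: [0.5642, -0.0685, 0.2977]
tool_rot: [0.999, -0.041, -0.0, -0.0]
ft_force: [0.7, 0.3, -0.4]
grip_width: 0.052
grip_force: 0.0
```

```bash
python3 -m pendant '[{"jaw":0.6,"linear":[-1.33,-3.9,0],"twist":0},{"jaw":0.6,"linear":[-1.33,-3.9,0],"twist":0},{"jaw":0.6,"linear":[-1.33,-3.9,0],"twist":0},{"jaw":0.6,"linear":[-1.33,-3.9,0],"twist":0},{"jaw":0.6,"linear":[-1.33,-3.9,0],"twist":0},{"jaw":0.6,"linear":[-1.33,-3.9,0],"twist":0},{"jaw":0.6,"linear":[-1.33,-3.9,0],"twist":0},{"jaw":0.6,"linear":[-1.33,-3.9,0],"twist":0},{"jaw":0.6,"linear":[-1.33,-3.9,0],"twist":0},{"jaw":0.6,"linear":[-1.33,-3.9,0],"twist":0},{"jaw":0.6,"linear":[0,0,0],"twist":0},{"jaw":0.6,"linear":[0,0,0],"twist":0}]'
python3 - <<'E'
from h import *
c,W=wr(.192,.212,.08);cv2.imwrite('pics/w3.png',c)
E
```

```text
time: 13.92
position: [0.4635, 0.3314, 0.2975]
tool_rot: [0.999, -0.038, -0.0, 0.0]
ft_force: [-0.9, -0.7, -1.4]
grip_width: 0.0523
grip_force: 0.0
tcp [0.4641 0.3299 0.2975] yaw -4.547815852481232
497 [0.4527 0.3278 0.1921] [0.4763 0.3392 0.2014] rect [0.4646 0.3335] [0.0099 0.0233] 85.3 tool dx,dy cm [ 0.02 -0.36]
```

Tab at (0.4646, 0.3335); descend 10.4 cm with a 3 mm shift.

```bash
python3 -m pendant '[{"jaw":0.6,"linear":[0.05,-0.25,2],"twist":0},{"jaw":0.6,"linear":[0,0,3],"twist":0},{"jaw":0.6,"linear":[0,0,2.5],"twist":0},{"jaw":0.6,"linear":[0,0,1.5],"twist":0},{"jaw":0.6,"linear":[0,0,1.4],"twist":0},{"jaw":0.6,"linear":[0,0,0],"twist":0},{"jaw":0,"linear":[0,0,0],"twist":0},{"jaw":0,"linear":[0,0,0],"twist":0},{"jaw":0,"linear":[0,0,0],"twist":0},{"jaw":0,"linear":[0,0,0],"twist":0},{"jaw":0,"linear":[0,0,0],"twist":0},{"jaw":0,"linear":[0,0,0],"twist":0}]' 25
python3 -m pendant '[{"jaw":0,"linear":[0,0,0],"twist":0},{"jaw":0,"linear":[0,0,0],"twist":0},{"jaw":0,"linear":[0,0,0],"twist":0}]' 25
```

```text
time: 14.97
position: [0.4656, 0.3322, 0.1946]
tool_rot: [0.999, -0.041, 0.001, -0.0]
ft_force: [0.2, -0.6, 0.7]
grip_width: 0.0204
grip_force: 0.0
time: 15.22
position: [0.4654, 0.3323, 0.1942]
tool_rot: [0.999, -0.041, 0.0, -0.0]
ft_force: [-0.4, -0.9, 0.8]
grip_width: 0.0094
grip_force: 25.0
```

```bash
python3 -m pendant '[{"jaw":0,"linear":[0,0,-0.7],"twist":0},{"jaw":0,"linear":[0,0,-0.8],"twist":0},{"jaw":0,"linear":[0,0,-0.7],"twist":0},{"jaw":0,"linear":[0,0,0],"twist":0},{"jaw":0,"linear":[0,0,0],"twist":0},{"jaw":0,"linear":[0,0.6,0],"twist":0},{"jaw":0,"linear":[0,1,0],"twist":0},{"jaw":0,"linear":[0,1.2,0],"twist":0},{"jaw":0,"linear":[0,1.2,0],"twist":0},{"jaw":0,"linear":[0,1,0],"twist":0},{"jaw":0,"linear":[0,0.5,0],"twist":0},{"jaw":0,"linear":[0,0,0],"twist":0}]' 25
```

```text
time: 16.22
position: [0.4606, 0.2755, 0.2159]
tool_rot: [0.999, -0.042, -0.0, 0.0]
ft_force: [0.9, 0.9, -4.0]
grip_width: 0.0099
grip_force: 25.0
```

```bash
python3 -m pendant '[{"jaw":0,"linear":[0,0,-3],"twist":0},{"jaw":0,"linear":[0,0,-4],"twist":0},{"jaw":0,"linear":[0,0,-4],"twist":0},{"jaw":0,"linear":[0,0.5,-4],"twist":0},{"jaw":0,"linear":[0,3,-1.5],"twist":0},{"jaw":0,"linear":[0.5,3.5,0],"twist":0},{"jaw":0,"linear":[2,3.5,0],"twist":0},{"jaw":0,"linear":[2,3.5,0],"twist":0},{"jaw":0,"linear":[2,3.5,0],"twist":0},{"jaw":0,"linear":[2,3.5,0],"twist":0},{"jaw":0,"linear":[2,3.5,0],"twist":0},{"jaw":0,"linear":[2,3.5,0],"twist":0}]' 25
python3 -m pendant '[{"jaw":0,"linear":[2,3.5,0],"twist":0},{"jaw":0,"linear":[2,3.5,0],"twist":0},{"jaw":0,"linear":[2,3.5,0],"twist":0},{"jaw":0,"linear":[0.1,3.4,0],"twist":0},{"jaw":0,"linear":[0,0,0],"twist":-3.6},{"jaw":0,"linear":[0,0,3],"twist":-3.6},{"jaw":0,"linear":[0,0,4],"twist":0},{"jaw":0,"linear":[0,0,4],"twist":0},{"jaw":0,"linear":[0,0,4],"twist":0},{"jaw":0,"linear":[0,0,2.5],"twist":0},{"jaw":0,"linear":[0,0,1],"twist":0},{"jaw":0,"linear":[0,0,0],"twist":0}]' 25
```

```text
time: 17.22
position: [0.563, -0.0136, 0.381]
tool_rot: [0.999, -0.041, 0.0, -0.0]
ft_force: [0.4, 0.3, -5.0]
grip_width: 0.0099
grip_force: 25.0
time: 18.22
position: [0.6103, -0.1546, 0.1927]
tool_rot: [1.0, 0.022, -0.003, -0.002]
ft_force: [-0.5, 0.9, -4.1]
grip_width: 0.0098
grip_force: 25.0
```

```bash
python3 -m pendant '[{"jaw":0,"linear":[0,0,0.7],"twist":0},{"jaw":0,"linear":[0,0,0.7],"twist":0},{"jaw":0,"linear":[0,0,0.5],"twist":0},{"jaw":0,"linear":[0,0,0],"twist":0},{"jaw":0,"linear":[0,0,0],"twist":0},{"jaw":0,"linear":[0,0,0],"twist":0}]' 25
```

```text
time: 18.72
position: [0.6125, -0.1557, 0.1778]
tool_rot: [1.0, 0.022, 0.001, 0.0]
ft_force: [-0.1, -0.6, -4.3]
grip_width: 0.0099
grip_force: 25.0
```

```bash
python3 -m pendant '[{"jaw":0,"linear":[0,0,0.4],"twist":0},{"jaw":0,"linear":[0,0,0.3],"twist":0},{"jaw":0,"linear":[0,0,0.1],"twist":0},{"jaw":0,"linear":[0,0,0],"twist":0},{"jaw":0,"linear":[0,0,0],"twist":0},{"jaw":0,"linear":[0,0,0],"twist":0}]' 25
```

```text
time: 19.22
position: [0.6128, -0.1558, 0.1708]
tool_rot: [1.0, 0.022, 0.001, 0.001]
ft_force: [-1.3, 0.9, 4.3]
grip_width: 0.0098
grip_force: 25.0
```

```bash
python3 -m pendant '[{"jaw":0.5,"linear":[0,0,0],"twist":0},{"jaw":0.5,"linear":[0,0,0],"twist":0},{"jaw":0.5,"linear":[0,0,0],"twist":0},{"jaw":0.5,"linear":[0,0,-2],"twist":0},{"jaw":0.5,"linear":[0,0,-3.5],"twist":0},{"jaw":0.5,"linear":[0,0,-4],"twist":0},{"jaw":0.6,"linear":[-4,-0.2,-2.5],"twist":0},{"jaw":0.6,"linear":[-4.1,-0.2,0],"twist":0},{"jaw":0.6,"linear":[-4.1,-0.2,0],"twist":0},{"jaw":0.6,"linear":[-4,-0.2,0],"twist":5.8},{"jaw":0.6,"linear":[-0.9,-0.1,0],"twist":5.8},{"jaw":0.6,"linear":[0,0,0],"twist":5.9}]'
python3 -m pendant '[{"jaw":0.6,"linear":[0,0,0],"twist":0},{"jaw":0.6,"linear":[0,0,0],"twist":0}]'
python3 - <<'E'
from h import *
c,W=wr(.16,.182,.09);cv2.imwrite('pics/w4.png',c)
shot('top','t2.png');t=np.load('/tmp/top_c.npy')[170:330,140:460];cv2.imwrite('pics/c2.png',np.vstack([cv2.resize(c,(400,300)),cv2.resize(t,(400,200))]))
E
```

```text
time: 20.22
position: [0.4419, -0.152, 0.2859]
tool_rot: [0.991, -0.134, -0.001, -0.0]
ft_force: [-0.2, -0.0, 0.0]
grip_width: 0.0522
grip_force: 0.0
time: 20.38
position: [0.4459, -0.1535, 0.2863]
tool_rot: [0.992, -0.129, 0.001, 0.0]
ft_force: [-0.5, -1.2, -0.3]
grip_width: 0.052
grip_force: 0.0
tcp [ 0.4462 -0.1535  0.2862] yaw -14.837832453527058
440 [ 0.4301 -0.161   0.1605] [ 0.4543 -0.1468  0.1737] rect [ 0.4421 -0.1537] [0.0099 0.0237] 75.3 tool dx,dy cm [-0.39  0.13]
```

View pics/c2.png

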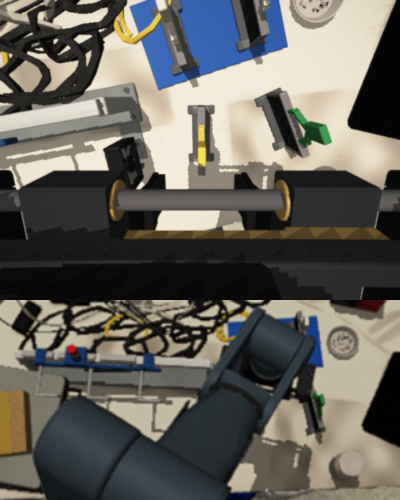

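```bash
python3 -m pendant '[{"jaw":0.6,"linear":[-0.35,0.1,2],"twist":0},{"jaw":0.6,"linear":[0,0,3],"twist":0},{"jaw":0.6,"linear":[0,0,3],"twist":0},{"jaw":0.6,"linear":[0,0,2.5],"twist":0},{"jaw":0.6,"linear":[0,0,1.6],"twist":0},{"jaw":0.6,"linear":[0,0,0],"twist":0},{"jaw":0,"linear":[0,0,0],"twist":0},{"jaw":0,"linear":[0,0,0],"twist":0},{"jaw":0,"linear":[0,0,0],"twist":0},{"jaw":0,"linear":[0,0,0],"twist":0},{"jaw":0,"linear":[0,0,0],"twist":0},{"jaw":0,"linear":[0,0,0],"twist":0}]' 25
python3 -m pendant '[{"jaw":0,"linear":[0,0,0],"twist":0},{"jaw":0,"linear":[0,0,0],"twist":0},{"jaw":0,"linear":[0,0,0],"twist":0}]' 25
```

```text
time: 21.48
position: [0.4424, -0.1534, 0.1658]
tool_rot: [0.991, -0.13, 0.001, 0.0]
ft_force: [-0.3, -0.1, -0.9]
grip_width: 0.0203
grip_force: 0.0
time: 21.73
position: [0.4422, -0.1531, 0.1652]
tool_rot: [0.991, -0.13, 0.0, -0.0]
ft_force: [0.7, 0.0, 2.4]
grip_width: 0.0096
grip_force: 25.0
```

```bash
python3 -m pendant '[{"jaw":0,"linear":[0,0,-1],"twist":0},{"jaw":0,"linear":[0,0,-3],"twist":0},{"jaw":0,"linear":[0,0,-4],"twist":0},{"jaw":0,"linear":[0,0,-4],"twist":0},{"jaw":0,"linear":[0,0,-4],"twist":-3.4},{"jaw":0,"linear":[0,0,-4],"twist":-3.5},{"jaw":0,"linear":[0,0,-1],"twist":-3.4},{"jaw":0,"linear":[0,-2.8,0],"twist":0},{"jaw":0,"linear":[-0.2,-3.8,0],"twist":0},{"jaw":0,"linear":[-0.2,-3.8,0],"twist":0},{"jaw":0,"linear":[-0.2,-3.8,0],"twist":0},{"jaw":0,"linear":[-0.2,-3.8,0],"twist":0}]' 25
python3 -m pendant '[{"jaw":0,"linear":[-0.2,-3.8,0],"twist":0},{"jaw":0,"linear":[-0.2,-3.8,0],"twist":0},{"jaw":0,"linear":[-0.2,-3.8,0],"twist":0},{"jaw":0,"linear":[-0.2,-3.8,0],"twist":0},{"jaw":0,"linear":[-0.2,-3.8,0],"twist":0},{"jaw":0,"linear":[0,-3.5,0],"twist":0},{"jaw":0,"linear":[0,-2.8,0],"twist":0},{"jaw":0,"linear":[0,0,0],"twist":0},{"jaw":0,"linear":[0,0,0],"twist":0}]' 25
```

```text
time: 22.73
position: [0.4475, 0.0285, 0.3741]
tool_rot: [0.999, -0.041, -0.001, -0.0]
ft_force: [0.8, 0.3, -3.8]
grip_width: 0.0097
grip_force: 25.0
time: 23.48
position: [0.4583, 0.281, 0.3735]
tool_rot: [0.999, -0.039, -0.001, 0.001]
ft_force: [0.5, -0.1, -2.8]
grip_width: 0.0098
grip_force: 25.0
```

```bash
python3 -m pendant '[{"jaw":0,"linear":[0.1,0.1,2],"twist":0},{"jaw":0,"linear":[0,0,3],"twist":0},{"jaw":0,"linear":[0,0,3],"twist":0},{"jaw":0,"linear":[0,0,3],"twist":0},{"jaw":0,"linear":[0,0,3],"twist":0},{"jaw":0,"linear":[0,0,1.5],"twist":0},{"jaw":0,"linear":[0,0,0.4],"twist":0},{"jaw":0,"linear":[0,0,0],"twist":0},{"jaw":0,"linear":[0,0,0],"twist":0},{"jaw":0,"linear":[0,0,0],"twist":0}]' 25
python3 - <<'E'
from h import *
shot('scene','s3.png');c=np.load('/tmp/scene_c.npy')[200:340,130:340];cv2.imwrite('pics/s3c.png',cv2.resize(c,(750,500),interpolation=cv2.INTER_CUBIC))
o=robot.get_obs();print(o['position'],o['ft_force'])
E
```

```text
time: 24.32
position: [0.4616, 0.2788, 0.2176]
tool_rot: [0.999, -0.041, 0.002, -0.001]
ft_force: [0.3, 0.5, -3.0]
grip_width: 0.01
grip_force: 25.0
[0.46148416 0.27888497 0.21766724] [ 0.60489881  0.66684676 -3.01297973]
```

View pics/s3c.png

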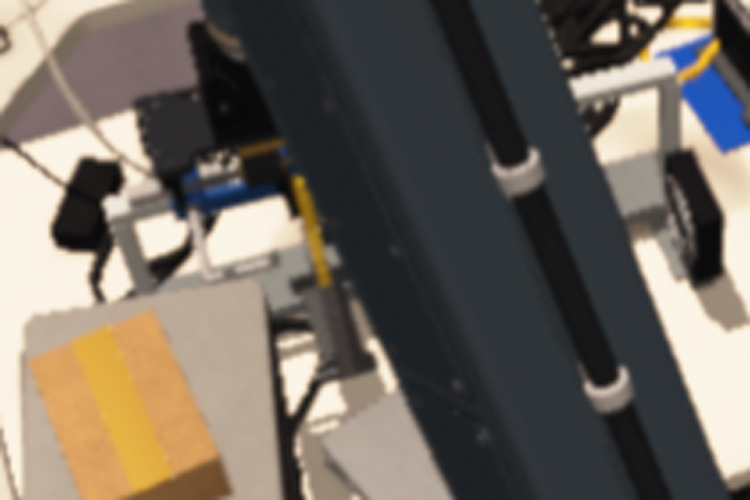

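```bash
python3 -m pendant '[{"jaw":0,"linear":[-0.1,-0.5,0.2],"twist":0},{"jaw":0,"linear":[0,-0.8,0],"twist":0},{"jaw":0,"linear":[0,-0.8,0],"twist":0},{"jaw":0,"linear":[0,-0.8,0],"twist":0},{"jaw":0,"linear":[0,-0.8,0],"twist":0},{"jaw":0,"linear":[0,-0.8,0],"twist":0},{"jaw":0,"linear":[0,-0.8,0],"twist":0},{"jaw":0,"linear":[0,-0.3,0],"twist":0},{"jaw":0,"linear":[0,0,0],"twist":0},{"jaw":0,"linear":[0,0,0],"twist":0}]' 25
```

```text
time: 25.2
position: [0.4636, 0.3347, 0.2138]
tool_rot: [0.999, -0.04, -0.0, 0.0]
ft_force: [0.5, -1.1, -4.4]
grip_width: 0.0097
grip_force: 25.0
```

No contact; lower about 20 mm.

```bash
python3 -m pendant '[{"jaw":0,"linear":[0.1,0,0.5],"twist":0},{"jaw":0,"linear":[0,0,0.5],"twist":0},{"jaw":0,"linear":[0,0,0.5],"twist":0},{"jaw":0,"linear":[0,0,0.4],"twist":0},{"jaw":0,"linear":[0,0,0],"twist":0},{"jaw":0,"linear":[0,0,0],"twist":0}]' 25
```

```text
time: 25.7
position: [0.4647, 0.3343, 0.1945]
tool_rot: [0.999, -0.041, -0.0, 0.0]
ft_force: [0.2, 0.9, -2.8]
grip_width: 0.0099
grip_force: 25.0
```

```bash
python3 -m pendant '[{"jaw":0,"linear":[0,0,0.15],"twist":0},{"jaw":0,"linear":[0,0,0.1],"twist":0},{"jaw":0,"linear":[0,0,0],"twist":0},{"jaw":0,"linear":[0,0,0],"twist":0}]' 25
```

```text
time: 26.03
position: [0.4648, 0.3347, 0.1936]
tool_rot: [0.999, -0.041, 0.0, -0.0]
ft_force: [-2.8, -1.0, 5.3]
grip_width: 0.0099
grip_force: 25.0
```

```bash
python3 -m pendant '[{"jaw":0.4,"linear":[0,0,0],"twist":0},{"jaw":0.4,"linear":[0,0,0],"twist":0},{"jaw":0.4,"linear":[0,0,0],"twist":0},{"jaw":0.5,"linear":[0,0,-2],"twist":0},{"jaw":0.5,"linear":[0,0,-3.5],"twist":0},{"jaw":0.5,"linear":[0,0,-3.5],"twist":0},{"jaw":0.6,"linear":[0,2,-2],"twist":0},{"jaw":0.6,"linear":[0.1,4,0],"twist":0},{"jaw":0.6,"linear":[0.1,4,0],"twist":0},{"jaw":0.6,"linear":[0.1,4,0],"twist":0},{"jaw":0.6,"linear":[0.1,4,0],"twist":0},{"jaw":0.6,"linear":[0.1,4,0],"twist":0}]'
python3 -m pendant '[{"jaw":0.6,"linear":[0.1,4,0],"twist":0},{"jaw":0.6,"linear":[0.1,4,0],"twist":0},{"jaw":0.6,"linear":[0.1,4,0],"twist":0},{"jaw":0.6,"linear":[0.1,4,0],"twist":0},{"jaw":0.6,"linear":[0.1,4,0],"twist":0},{"jaw":0.6,"linear":[0.1,4,0],"twist":0},{"jaw":0.6,"linear":[0.1,4,0],"twist":0},{"jaw":0.6,"linear":[0.1,4,0],"twist":0},{"jaw":0.6,"linear":[0.1,4,0],"twist":-5.9},{"jaw":0.6,"linear":[0.1,3,0],"twist":-5.9},{"jaw":0.6,"linear":[0,0,0],"twist":-5.8},{"jaw":0.6,"linear":[0,0,0],"twist":0}]'
python3 - <<'E'
from h import *
c,W=wr(.163,.182,.12);cv2.imwrite('pics/w5.png',c)
E
```

```text
time: 27.03
position: [0.4517, 0.1133, 0.3026]
tool_rot: [0.999, -0.04, 0.001, 0.0]
ft_force: [0.4, -0.3, 0.4]
grip_width: 0.0523
grip_force: 0.0
time: 28.03
position: [0.433, -0.2769, 0.3021]
tool_rot: [0.994, 0.112, 0.0, 0.0]
ft_force: [-0.0, 0.0, -0.3]
grip_width: 0.052
grip_force: 0.0
tcp [ 0.4329 -0.2753  0.302 ] yaw 12.705130746108741
400 [ 0.4186 -0.305   0.1634] [ 0.4429 -0.2918  0.1742] rect [ 0.4306 -0.2984] [0.0242 0.0101] 9.8 tool dx,dy cm [-0.73  2.2 ]
```

```bash
python3 -m pendant '[{"jaw":0.6,"linear":[-0.7,2.2,0],"twist":1.5},{"jaw":0.6,"linear":[0,0,3],"twist":0},{"jaw":0.6,"linear":[0,0,4],"twist":0},{"jaw":0.6,"linear":[0,0,3.5],"twist":0},{"jaw":0.6,"linear":[0,0,2],"twist":0},{"jaw":0.6,"linear":[0,0,1.1],"twist":0},{"jaw":0.6,"linear":[0,0,0],"twist":0},{"jaw":0,"linear":[0,0,0],"twist":0},{"jaw":0,"linear":[0,0,0],"twist":0},{"jaw":0,"linear":[0,0,0],"twist":0},{"jaw":0,"linear":[0,0,0],"twist":0},{"jaw":0,"linear":[0,0,0],"twist":0}]' 25
python3 -m pendant '[{"jaw":0,"linear":[0,0,0],"twist":0},{"jaw":0,"linear":[0,0,0],"twist":0},{"jaw":0,"linear":[0,0,0],"twist":0},{"jaw":0,"linear":[0,0,0],"twist":0}]' 25
```

```text
time: 29.08
position: [0.4317, -0.298, 0.1675]
tool_rot: [0.995, 0.099, 0.001, 0.001]
ft_force: [-0.3, -0.4, 0.3]
grip_width: 0.0271
grip_force: 0.0
time: 29.42
position: [0.4314, -0.2977, 0.1667]
tool_rot: [0.995, 0.099, 0.0, 0.0]
ft_force: [1.1, 0.5, 1.5]
grip_width: 0.0097
grip_force: 24.9
```

```bash
python3 -m pendant '[{"jaw":0,"linear":[0,0,-1],"twist":0},{"jaw":0,"linear":[0,0,-3],"twist":0},{"jaw":0,"linear":[0,0,-4],"twist":0},{"jaw":0,"linear":[0,0,-4],"twist":0},{"jaw":0,"linear":[0,0,-4],"twist":5.3},{"jaw":0,"linear":[0,0,-4],"twist":5.4},{"jaw":0,"linear":[0,0,-1],"twist":5.3},{"jaw":0,"linear":[0,-2.8,0],"twist":0},{"jaw":0,"linear":[-0.2,-3.8,0],"twist":0},{"jaw":0,"linear":[-0.2,-3.8,0],"twist":0},{"jaw":0,"linear":[-0.2,-3.8,0],"twist":0},{"jaw":0,"linear":[-0.2,-3.8,0],"twist":0}]' 25
python3 -m pendant '[{"jaw":0,"linear":[-0.2,-3.8,0],"twist":0},{"jaw":0,"linear":[-0.2,-3.8,0],"twist":0},{"jaw":0,"linear":[-0.2,-3.8,0],"twist":0},{"jaw":0,"linear":[-0.2,-3.8,0],"twist":0},{"jaw":0,"linear":[-0.2,-3.8,0],"twist":0},{"jaw":0,"linear":[0,-3.8,0],"twist":0},{"jaw":0,"linear":[0,-3.5,0],"twist":0},{"jaw":0,"linear":[0,-1.6,0],"twist":0},{"jaw":0,"linear":[0,0,0],"twist":0},{"jaw":0,"linear":[0,0,0],"twist":0}]' 25
```

```text
time: 30.42
position: [0.4365, -0.1156, 0.3765]
tool_rot: [0.999, -0.04, -0.001, -0.0]
ft_force: [0.8, 0.1, -2.5]
grip_width: 0.0095
grip_force: 25.0
time: 31.25
position: [0.449, 0.1619, 0.3763]
tool_rot: [0.999, -0.039, -0.001, 0.001]
ft_force: [-0.1, 0.3, -3.3]
grip_width: 0.0099
grip_force: 25.0
```

```bash
python3 -m pendant '[{"jaw":0,"linear":[0.1,0,2],"twist":0},{"jaw":0,"linear":[0,0,3],"twist":0},{"jaw":0,"linear":[0,0,3],"twist":0},{"jaw":0,"linear":[0,0,3],"twist":0},{"jaw":0,"linear":[0,0,3],"twist":0},{"jaw":0,"linear":[0,0,1.5],"twist":0},{"jaw":0,"linear":[0,0,0.4],"twist":0},{"jaw":0,"linear":[0,0,0],"twist":0},{"jaw":0,"linear":[0,0,0],"twist":0},{"jaw":0,"linear":[0,0,0],"twist":0}]' 25
```

```text
time: 32.08
position: [0.4523, 0.161, 0.219]
tool_rot: [0.999, -0.04, 0.002, -0.0]
ft_force: [0.1, 0.0, -3.2]
grip_width: 0.0098
grip_force: 25.0
```

```bash
python3 -m pendant '[{"jaw":0,"linear":[0,-0.5,0],"twist":0},{"jaw":0,"linear":[0,-0.8,0],"twist":0},{"jaw":0,"linear":[0,-0.8,0],"twist":0},{"jaw":0,"linear":[0,-0.8,0],"twist":0},{"jaw":0,"linear":[0,0,0],"twist":0}]' 25
```

```text
time: 32.5
position: [0.4536, 0.192, 0.2179]
tool_rot: [0.999, -0.039, 0.001, -0.001]
ft_force: [0.6, 0.2, -2.5]
grip_width: 0.0099
grip_force: 25.0
```

```bash
python3 -m pendant '[{"jaw":0,"linear":[0,-0.8,0],"twist":0},{"jaw":0,"linear":[0,-0.8,0],"twist":0},{"jaw":0,"linear":[0,-0.8,0],"twist":0},{"jaw":0,"linear":[0,0,0],"twist":0},{"jaw":0,"linear":[0,0,0.5],"twist":0},{"jaw":0,"linear":[0,0,0.6],"twist":0},{"jaw":0,"linear":[0,0,0.6],"twist":0},{"jaw":0,"linear":[0,0,0.4],"twist":0},{"jaw":0,"linear":[0,0,0],"twist":0},{"jaw":0,"linear":[0,0,0],"twist":0}]' 25
```

```text
time: 33.33
position: [0.4549, 0.2138, 0.196]
tool_rot: [0.999, -0.04, -0.001, 0.0]
ft_force: [0.2, 0.5, -1.8]
grip_width: 0.0096
grip_force: 25.0
```

```bash
python3 -m pendant '[{"jaw":0,"linear":[0,0,0.15],"twist":0},{"jaw":0,"linear":[0,0,0.1],"twist":0},{"jaw":0,"linear":[0,0,0],"twist":0},{"jaw":0,"linear":[0,0,0],"twist":0}]' 25
```

```text
time: 33.67
position: [0.4554, 0.214, 0.1945]
tool_rot: [0.999, -0.04, 0.0, 0.0]
ft_force: [0.4, -1.4, 0.8]
grip_width: 0.0098
grip_force: 25.0
```

```bash
python3 -m pendant '[{"jaw":0.4,"linear":[0,0,0],"twist":0},{"jaw":0.4,"linear":[0,0,0],"twist":0},{"jaw":0.4,"linear":[0,0,0],"twist":0},{"jaw":0.5,"linear":[0,0,-2],"twist":0},{"jaw":0.5,"linear":[0,0,-3.5],"twist":0},{"jaw":0.5,"linear":[0,0,-3.5],"twist":0},{"jaw":0.7,"linear":[2,-1.3,-1.5],"twist":0},{"jaw":0.7,"linear":[3,-2,0],"twist":0},{"jaw":0.7,"linear":[3,-2,0],"twist":0},{"jaw":0.7,"linear":[1.7,-1,0],"twist":0},{"jaw":0.7,"linear":[0,0,0],"twist":0},{"jaw":0.7,"linear":[0,0,0],"twist":0}]'
python3 - <<'E'
from h import *
c,W=wr(.213,.225,.06);shot('top','t3.png');shot('scene','s4.png')
t=np.load('/tmp/top_c.npy')[170:330,140:460];s=np.load('/tmp/scene_c.npy')[180:340,130:450]
cv2.imwrite('pics/c3.png',np.vstack([cv2.resize(x,(600,300)) for x in (t,s)]))
E
```

```text
time: 34.67
position: [0.5569, 0.2693, 0.2982]
tool_rot: [0.999, -0.04, -0.001, 0.0]
ft_force: [-0.4, -0.3, 0.2]
grip_width: 0.0607
grip_force: 0.0
tcp [0.5559 0.2689 0.2982] yaw -4.566886430499864
828 [0.5461 0.2589 0.213 ] [0.567  0.2801 0.2197] rect [0.5564 0.2694] [0.0211 0.0206] 73.9 tool dx,dy cm [ 0.05 -0.06]
```

View pics/c3.png

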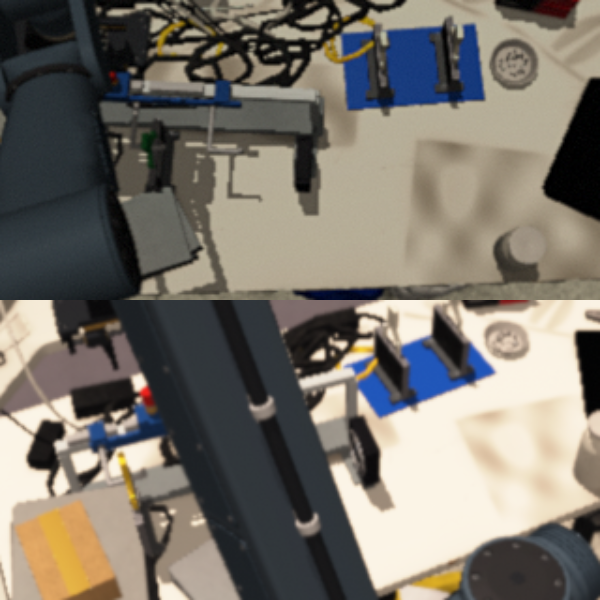

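```bash
python3 -m pendant '[{"jaw":0.7,"linear":[0,-0.05,2.5],"twist":0},{"jaw":0.7,"linear":[0,0,2.5],"twist":0},{"jaw":0.7,"linear":[0,0,2],"twist":0},{"jaw":0.7,"linear":[0,0,1.2],"twist":0},{"jaw":0.7,"linear":[0,0,0.9],"twist":0},{"jaw":0.5,"linear":[0,0,0],"twist":0},{"jaw":0,"linear":[0,0,0],"twist":0},{"jaw":0,"linear":[0,0,0],"twist":0},{"jaw":0,"linear":[0,0,0],"twist":0},{"jaw":0,"linear":[0,0,0],"twist":0},{"jaw":0,"linear":[0,0,0],"twist":0},{"jaw":0,"linear":[0,0,0],"twist":0}]' 40
python3 -m pendant '[{"jaw":0,"linear":[0,0,0],"twist":0},{"jaw":0,"linear":[0,0,0],"twist":0},{"jaw":0,"linear":[0,0,-0.5],"twist":0},{"jaw":0,"linear":[0,0,-0.5],"twist":0},{"jaw":0,"linear":[0,0,-0.5],"twist":0},{"jaw":0,"linear":[0,0,0],"twist":0},{"jaw":0,"linear":[0,0,0],"twist":0},{"jaw":0,"linear":[0,0,0],"twist":0}]' 40
```

```text
time: 35.82
position: [0.5571, 0.2694, 0.2086]
tool_rot: [0.999, -0.04, 0.0, 0.0]
ft_force: [-0.1, -2.6, 1.9]
grip_width: 0.0226
grip_force: 1.2
time: 36.48
position: [0.5571, 0.2695, 0.2225]
tool_rot: [0.999, -0.04, 0.0, 0.0]
ft_force: [2.9, -0.9, -6.3]
grip_width: 0.0208
grip_force: 40.0
```

```bash
python3 -m pendant '[{"jaw":0,"linear":[0,0.3,0],"twist":0},{"jaw":0,"linear":[0,0.5,0],"twist":0},{"jaw":0,"linear":[0,0.6,0],"twist":0},{"jaw":0,"linear":[0,0.6,0],"twist":0},{"jaw":0,"linear":[0,0.6,0],"twist":0},{"jaw":0,"linear":[0,0.6,0],"twist":0},{"jaw":0,"linear":[0,0.6,0],"twist":0},{"jaw":0,"linear":[0,0.6,0],"twist":0},{"jaw":0,"linear":[0,0.4,0],"twist":0},{"jaw":0,"linear":[0,0.2,0],"twist":0},{"jaw":0,"linear":[0,0,0],"twist":0},{"jaw":0,"linear":[0,0,0],"twist":0}]' 40
```

```text
time: 37.48
position: [0.553, 0.2198, 0.2231]
tool_rot: [0.999, -0.04, 0.0, -0.0]
ft_force: [3.6, 1.9, -7.4]
grip_width: 0.0213
grip_force: 40.0
```

```bash
python3 -m pendant '[{"jaw":0,"linear":[0,0,0.7],"twist":0},{"jaw":0,"linear":[0,0,0.8],"twist":0},{"jaw":0,"linear":[0,0,0],"twist":0},{"jaw":0,"linear":[0,0,0],"twist":0},{"jaw":0,"linear":[0,0,0],"twist":0},{"jaw":0.5,"linear":[0,0,0],"twist":0},{"jaw":0.5,"linear":[0,0,0],"twist":0},{"jaw":0.5,"linear":[0,0,0],"twist":0},{"jaw":0.6,"linear":[0,0,-2],"twist":0},{"jaw":0.6,"linear":[0,0,-3.5],"twist":0},{"jaw":0.6,"linear":[0,0,-3.5],"twist":0},{"jaw":0.6,"linear":[0,0,0],"twist":0}]' 25
python3 - <<'E'
from h import *
c,W=wr(.205,.235,.06)
E
```

```text
time: 38.48
position: [0.5566, 0.2205, 0.3056]
tool_rot: [0.999, -0.04, 0.007, -0.001]
ft_force: [1.2, -0.0, 0.1]
grip_width: 0.0511
grip_force: 0.0
tcp [0.5551 0.2201 0.3027] yaw -4.570906150051438
846 [0.5415 0.2103 0.2051] [0.5628 0.2318 0.2199] rect [0.5526 0.2211] [0.021  0.0213] 28.6 tool dx,dy cm [-0.27 -0.08]
```

```bash
python3 -m pendant '[{"jaw":0.6,"linear":[0,3,-2],"twist":0},{"jaw":0.6,"linear":[-1,4,-1],"twist":0},{"jaw":0.6,"linear":[-1,4,0],"twist":0},{"jaw":0.6,"linear":[-1,4,0],"twist":0},{"jaw":0.6,"linear":[-1,4,0],"twist":0},{"jaw":0.6,"linear":[-1,4,0],"twist":0},{"jaw":0.6,"linear":[-1,4,0],"twist":0},{"jaw":0.6,"linear":[-1,4,0],"twist":0},{"jaw":0.6,"linear":[-1,4,0],"twist":0},{"jaw":0.6,"linear":[-1,4,0],"twist":0},{"jaw":0.6,"linear":[-1,4,0],"twist":0},{"jaw":0.6,"linear":[0,3,0],"twist":0}]'
python3 - <<'E'
from h import *
shot('top','t4.png');shot('scene','s5.png')
t=np.load('/tmp/top_c.npy')[170:330,140:460];s=np.load('/tmp/scene_c.npy')[180:340,130:450]
cv2.imwrite('pics/c4.png',np.vstack([cv2.resize(x,(600,300)) for x in (t,s)]))
W=np.load('/tmp/top.npy');z=W[...,2];Q=W[(z>.205)&(z<.24)&(W[...,0]>.52)&(W[...,0]<.58)&(W[...,1]>.17)&(W[...,1]<.3)];print(len(Q),Q.mean(0),Q.max(0))
E
```

```text
time: 39.53
position: [0.4138, -0.2319, 0.327]
tool_rot: [0.999, -0.041, -0.002, -0.0]
ft_force: [0.3, 0.4, 0.6]
grip_width: 0.0522
grip_force: 0.0
51 [0.55121271 0.21959303 0.21633471] [0.56352426 0.23125388 0.22355344]
```

View pics/c4.png

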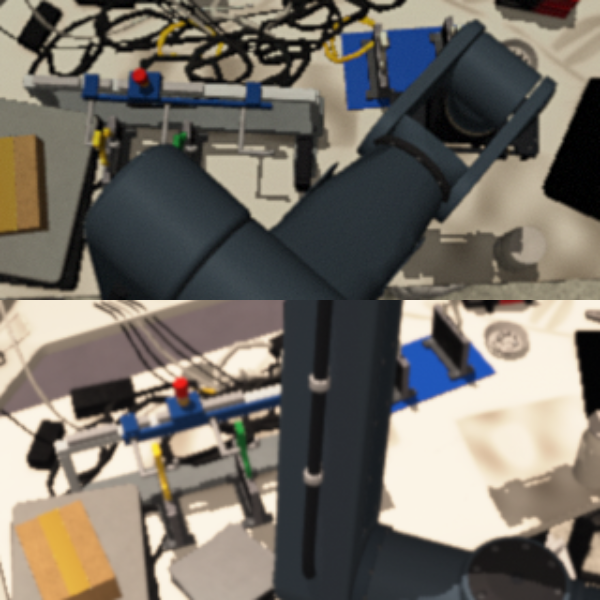

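The view shows yellow and green hanging on hooks 2 and 1, both white caddies standing on the mat, and the knob home at the fan notch. Its top is at z 0.22 and its y matches the start.

```bash
python3 -m pendant '[{"jaw":0.6,"linear":[0,0,0],"twist":0},{"jaw":0.6,"linear":[0,0,0],"twist":0},{"jaw":0.6,"linear":[0,0,0],"twist":0},{"jaw":0.6,"linear":[0,0,0],"twist":0},{"jaw":0.6,"linear":[0,0,0],"twist":0},{"jaw":0.6,"linear":[0,0,0],"twist":0}]'; python3 -c "
from rig import robot
print(robot.hand_in())"
```

```text
time: 40.13
position: [0.417, -0.2292, 0.3279]
tool_rot: [0.999, -0.039, 0.0, -0.0]
ft_force: [0.2, 0.2, 0.0]
grip_width: 0.0518
grip_force: 0.0
the job is handed in; nothing more can be done
None
```

The changeover is done and handed in at about 40 s; no verdict came back: both finished caddies stand on the mat, yellow hangs on hook 2 and green on hook 1 (there was no orange caddy), and the carriage is locked back at the fan notch with the dish and bottle left alone.

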